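# Lower a sieve shaker's ratchet clamp

### The job

Clamp the sieve stack on the shaker: press the red pawl tab down to its stop so that the ratchet is free, then push the yellow paddle of the clamp arm down, past the teeth, until the arm's rubber pad rests on the lid of the stack. There is nothing to grip or lift: press and push without hammering the lid, leave the sieve stack seated in its place and leave the other things on the bench alone.

Things in the scene. Friction and masses are not known exactly. Their poses are not given: they have to be found in the camera images.
- shaker: sieve shaker, fixed; white base 180 mm (its x) by 290 mm (its y, -100 to +190 mm), 50 mm high. Origin on the bench; z up, yaw within 0.3 rad. At y = -30 mm a round platen, top 58 mm up, with four low lugs holds the stack; slim steel frames at y = +100 and +165 mm carry the hinges of arm and pawl. The arm runs from its hinge to the shaker's -y, the red tab stands out to +y
- clamp_arm (a joint): turn of the clamp arm about a level hinge along the shaker's x, rad: 0 = raised (0.75 above level), grows as the paddle goes down, 0.75 = level, pad flat on the lid. Starts at 0 to 0.10. Its teeth block it at about 0.13 while the pawl is engaged; all three have passed by 0.70. Friction holds it where it is left; with the pawl free 2 to 5 N on the paddle moves it
- pawl (a joint): tilt of the red pawl, a see-saw: 0 = engaged, its nose down between the teeth; grows as the tab is pressed down; nose well clear of the teeth above 0.20; 0.35 = stop. It has no spring and stays where it is put; about 2 to 3 N down on the tab moves it
- tab (a point): middle of the top face of the red tab (40 mm along the shaker's x, 32 mm along y), the place to press. About 246 mm above the bench at the start, sinks 22 mm to the stop. It stands 60 mm to the shaker's +y of the pawl's hinge, which is 225 mm above the bench; nothing stands above it
- paddle (a point): middle of the top face of the yellow paddle at the arm's end, 70 mm (shaker's x) by 45 mm, 10 mm thick, the place to push. With the arm level it lies 195 mm out from the hinge axis and 18 mm above it (196 mm radius); at the start 297 to 311 mm above the bench, sloping with the arm, and 183 mm with the arm level
- clamp_hinge (a point): centre of the arm's hinge, fixed to the shaker, 165 mm above the bench. Around it turns an aluminium disc of 58 mm radius with the teeth on top (to 68 mm radius)
- pad (a point): middle of the underside of the round rubber pad (40 mm wide) under the arm, 130 mm from the hinge; it comes to rest on the middle of the lid
- sieve_stack: loose stack of two brass test sieves with pan and steel lid, 104 mm across, 82 mm high, 0.9 kg, standing on the platen. Origin: centre of its underside; z up; the lid's top is 140 mm above the bench
- jar_a: loose clear jar with blue cap, 48 mm across, 75 mm high; origin under its centre; leave alone
- jar_b: loose clear jar with orange cap, 48 mm across, 75 mm high; origin under its centre; leave alone
- weight: loose steel weight, 40 mm across, 45 mm high; origin under its centre; leave alone
- white_bottle: loose white bottle, 68 mm across, 130 mm high; origin under its centre; leave alone
- spare_sieve: loose brass sieve, 104 mm across, 28 mm high, on the bench beside the shaker; origin under its centre; leave alone
- brush: loose sieve brush lying on the bench on the tab's side of the shaker; leave alone
- carton: cardboard box 110 x 130 mm, 90 mm high, behind the shaker; origin under its centre; leave alone
- lid_top (a point): middle of the lid's top face, on the sieve stack, 82 mm above the stack's underside
Things that resemble listed ones, but are neither listed nor needed, are in the scene too. Leave any green look-alike of the sieve_stack alone.

How it is judged:
On the way, in this order (a step that is already met when the one before it is completed fails the run):
1. the pawl tab is pressed down and the nose is clear of the teeth (pawl above 0.20) while the arm is still up (below 0.20) (value of joint pawl above 0.2 rad and value of joint clamp_arm below 0.2 rad), for 0.1 s.
2. the arm is pushed down past its teeth until the pad is on the lid (value of joint clamp_arm above 0.72 rad), for 0.2 s.
At the end, for the whole second after the job is handed in: The arm is down past all its teeth with the pad on the lid (joint above 0.72 rad, that is within about 4 mm, pad within 15 mm of the lid's middle) and at rest; the stack still stands upright and seated on the platen (within 10 mm of its start, tilt under 0.05 rad) (value of joint clamp_arm above 0.72 rad and velocity of joint clamp_arm between -0.05 and 0.05 rad/s and distance between pad and lid_top below 0.015 m and angle between sieve_stack's own z axis and vertical below 0.05 rad and distance of sieve_stack from where it was at the start of the episode below 0.01 m and linear speed of sieve_stack below 0.02 m/s); the robot touches nothing.
It fails at once if the sieve stack is lifted or shoved out of its place (more than 12 mm) (distance of sieve_stack from where it was at the start of the episode above 0.012 m).
It fails at once if the lid is hammered (more than 120 N from the clamp arm) (contact force between clamp_arm and sieve_stack above 120 N).
It fails at once if a bystander is moved or lifted (more than 20 mm) (distance of any of jar_a, jar_b, weight, white_bottle, spare_sieve, brush, carton from where it was at the start of the episode above 0.02 m).
It also fails if it takes over 54 s, if anything falls off the work surface, if the arm or the gripper's body presses on something with over 40 N, if the wrist force passes 120 N, or if a joint passes its speed limit or range.

### The arm

A 7-joint arm with a two-finger parallel gripper is mounted at the origin on the work surface. World frame = base frame: x ahead of the robot, y to its left, z up, the work surface at z = 0. Lengths are in m, angles in rad, forces in N, time in s.
With the tool pointing down it reaches from about 0.425 to 0.875 m from the base axis. Payload 8.4 kg.
Tool frame: the origin (TCP) lies between the finger pads; the fingertips stand ctrl.tip_reach ahead of it and the grasp point (between the pads) lies 5 mm behind it (ctrl.tip_reach is the distance from the TCP to the fingertips, in m); z points along the fingers, y is the line along which they close (so a half turn about z gives the same grasp; the last joint's range is limited). The gripper opens to 85 mm and grips with 20 to 120 N. Pads are 22 mm wide; open, the fingers measure 114 mm over their backs; the gripper's body (76 mm by 85 mm) begins 54 mm behind the grasp point. The pads swing forward as they close: fully open they stand 13 mm farther back than shut.
Start: joints at [1.066, 0.333, 0.04, 1.465, -0.013, 1.343, -0.059], TCP at [0.257, -0.597, 0.208] pointing down, gripper open.
Joint ranges: [-2.58, 2.58], [-0.38, 2.09], [-1.3, 1.39], [0.25, 2.4], [-1.5, 4.64], [0.08, 2.09], [-2.65, 2.65]. Speed limits (rad/s): [2.22, 2.22, 2.79, 2.79, 3.14, 3.14, 3.14].

### API

Orientations are given as a unit quaternion [x, y, z, w].
In Python, from bench import ctrl gives the robot as it stands. The module is installed in compiled form; this text tells all that it offers.
- The arm moves only by the tool arm_command, never from a script. Its argument "motion" is one flat list of numbers, 4 for each row, row after row: the shift along the tool's x, y, z in mm, then the turn about the tool's z in rad. A call has 1 to 8 rows; each row is the pose to reach, as a shift and turn from the pose commanded when the call began, along the tool's axes at that moment; what a row does not reach only later rows make up. A row lasts 1/10 s, in which the tool goes at most 50 mm and 8.59 degrees, less where a joint would pass 70% of its speed; a pose out of reach is approached as far as the arm can. A call with a gripper value outside its range is refused whole. "gripper" is the opening, from 0 (shut) to 1 (fully open), set as the call begins (left out, the last holds). The fingers move at their own pace and stop on an object; the grip force is fixed at half the most. Time passes only in rows, so rows that repeat a pose let the fingers close. It gives the time, the measured TCP pose, the force, the opening and the grip force at its end, in the units of the state.
- ctrl.read_state(): the state, without advancing time (a new reading comes with each control period).
- ctrl.grab_frame(name): name is "scene" or "top" or "wrist"; returns the picture (400x640x3 uint8, red, green, blue); there is no depth.
- ctrl.camera_model(name): a dict with "camera_matrix" (3x3 intrinsics, pixels), "pose" (4x4, takes a point from camera to world coordinates). Camera axes: x right, y down, z forward; pixel columns grow to the right and rows downward; lengths in m; the calibration is good to about 2 mm. A picture is of the moment at which its call begins: read the wrist's pose just before it. camera_model takes no time and is no camera call; for the wrist camera it gives the pose at the moment of the call.
- ctrl.job_done(): hands the job in; it is judged then, once.
Trained networks look in the newest picture that a camera, given by its name, has taken for a name from the list of things; names that differ only in an ending like _2 or _b are one class to them, and where a whole thing is asked for, a point or a joint stands for the part that bears it (a point fixed in the world has none). Each returns a list of dicts, best first, with "score" (0 to 1); they miss things now and then, are a little off and sometimes report something else, mostly with a low value. They report only what shows in the picture. A call takes as long as a camera call. They do not tell look-alikes from the thing itself.
- ctrl.recognise(camera, thing): "centre" ([x, y, z] in m, in the coordinates of the camera as it stood for that picture, good to about 4 mm: the middle of the surface that is visible of it).
The state is a dict: "time_s": time; "joint_pos": joint angles; "joint_vel": joint speeds; "tau": joint torques, N m; "tcp_pos": TCP position; "eef_rot": TCP orientation; "contact_force": force on the tool from outside, world axes, zero at the start; "torque": the same for the moment, N m; "grip_width": finger opening in m; "gripper_force": force on a finger pad.
Only numpy, scipy, OpenCV 4.12 (cv2) and the standard library are available. Lean on these libraries where they do the work, as an engineer would, in place of code of your own. Each camera call takes 0.05 s, during which the arm holds its last target. There are 200 camera calls.

## Working session

There is one attempt and no reset: what is moved stays moved. The work goes in short steps, Python scripts to look and compute and a tool call to move; the robot and the scene stay as the last step left them, time stands still between calls to the robot, and variables do not carry over. Pictures are saved under pics/ and viewed, at most 10 in all, crops included, and the job is handed in when it is done.

Besides the shell and the picture viewer there is one more tool, called after "Request:" by a JSON object that holds its "op" and its "data", one argument or row to a line. arm_command: Moves the arm, as the interface text tells. Its arguments: {"type":"object","properties":{"motion":{"type":"array"},"gripper":{"type":"number"}},"required":["motion"]}

```bash
mkdir -p pics; cat > h.py <<'E'
import numpy as np, cv2
from bench import ctrl
from scipy.spatial.transform import Rotation as R
def grab(n,fn=None):
    im=ctrl.grab_frame(n)
    if fn: cv2.imwrite('pics/'+fn,im[:,:,::-1])
    return im
def rec(n,t,k=3):
    P=np.array(ctrl.camera_model(n)['pose']);K=np.array(ctrl.camera_model(n)['camera_matrix'])
    for d in ctrl.recognise(n,t)[:k]:
        c=np.array(d['centre']);w=P[:3,:3]@c+P[:3,3];p=K@c/c[2]
        print(n,t,round(d['score'],2),w.round(4),p[:2].round())
def proj(n,w):
    P=np.array(ctrl.camera_model(n)['pose']);K=np.array(ctrl.camera_model(n)['camera_matrix'])
    c=P[:3,:3].T@(np.array(w)-P[:3,3]);p=K@c/c[2];return p[:2]
def ray(n,px,z):
    P=np.array(ctrl.camera_model(n)['pose']);K=np.array(ctrl.camera_model(n)['camera_matrix'])
    d=P[:3,:3]@np.linalg.solve(K,[px[0],px[1],1]);return P[:3,3]+d*(z-P[2,3])/d[2]
def st():
    s=ctrl.read_state()
    print(s['time_s'],np.round(s['tcp_pos'],4),np.round(s['eef_rot'],4),'F',np.round(s['contact_force'],1),'q',np.round(s['joint_pos'],3),s['grip_width'])
    print(R.from_quat(s['eef_rot']).as_matrix().round(3))
E
python3 - <<'E'
from h import *
st();print(ctrl.tip_reach)
for n in('top','scene'):
    grab(n,n+'1.png')
    for t in('tab','paddle','sieve_stack','pad','clamp_hinge','lid_top','shaker'): rec(n,t)
E
```

```text
0.0 [ 0.2564 -0.5968  0.2074] [ 9.795e-01  2.015e-01 -2.000e-04 -8.000e-04] F [0.3 0.3 0.4] q [ 1.066  0.334  0.04   1.466 -0.013  1.343 -0.059] 0.08546374517966115
[[ 0.919  0.395 -0.001]
 [ 0.395 -0.919  0.001]
 [-0.    -0.002 -1.   ]]
0.014
top tab 0.58 [0.5872 0.0795 0.2471] [266. 183.]
top paddle 0.75 [ 0.5749 -0.1201  0.2442] [348. 186.]
top sieve_stack 0.88 [ 0.3392 -0.2528  0.0794] [396. 283.]
top sieve_stack 0.88 [0.3889 0.1032 0.0787] [265. 269.]
top sieve_stack 0.8 [ 0.5512 -0.1439  0.138 ] [354. 204.]
top pad 0.93 [ 0.5756 -0.1199  0.253 ] [348. 185.]
top clamp_hinge 0.77 [ 0.5667 -0.0535  0.0505] [320. 206.]
top lid_top 0.95 [ 0.3337 -0.2508  0.0837] [396. 286.]
top lid_top 0.79 [ 0.3871 -0.3816  0.0796] [442. 264.]
top lid_top 0.56 [0.3899 0.1034 0.0806] [265. 269.]
top shaker 0.62 [ 0.5696 -0.0502  0.0518] [319. 205.]
top shaker 0.5 [ 0.5702 -0.1211  0.2474] [348. 188.]
scene tab 0.68 [0.5911 0.0574 0.2405] [349. 188.]
scene paddle 0.88 [ 0.5862 -0.0605  0.2068] [303. 190.]
scene sieve_stack 0.96 [ 0.4187 -0.3705  0.0643] [230. 182.]
scene sieve_stack 0.81 [0.4269 0.1062 0.0732] [380. 212.]
scene sieve_stack 0.75 [ 0.3699 -0.2555  0.062 ] [270. 181.]
scene pad 0.88 [ 0.5867 -0.062   0.2111] [302. 188.]
scene clamp_hinge 0.59 [ 0.5941 -0.0277  0.0563] [314. 243.]
scene lid_top 0.84 [0.4236 0.1096 0.0684] [382. 213.]
scene lid_top 0.81 [ 0.5971 -0.1389  0.1299] [273. 211.]
scene lid_top 0.69 [ 0.4192 -0.3751  0.0615] [228. 182.]
scene shaker 0.92 [ 0.5944 -0.0241  0.057 ] [315. 243.]
scene shaker 0.28 [ 0.5305 -0.3387  0.012 ] [222. 218.]
```

View pics/top1.png

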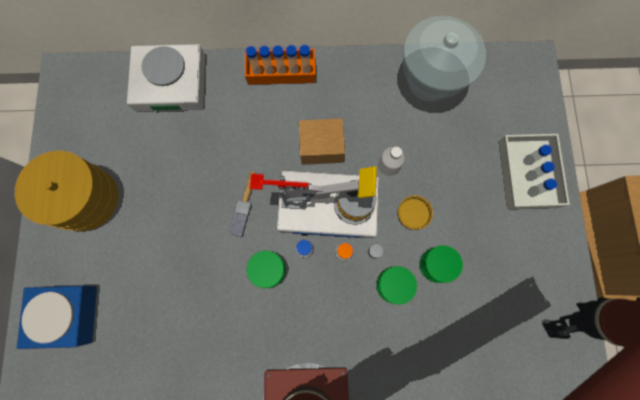

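View pics/scene1.png

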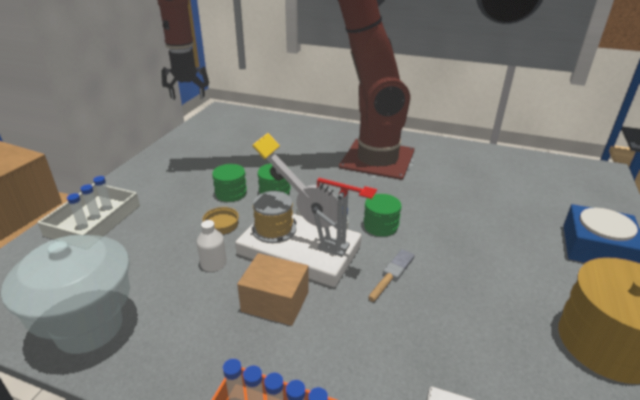

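Top view: red tab at (257,182), yellow paddle at (368,182), and brass stack under the arm at (354,205). Possible confusions for the stack are the green stacks at (266,269), (397,285) and (441,264). The red/brown robot base at (305,385) and the orange and large brass items at the edges could confuse the colours. I choose the only red tab and yellow paddle, both on the white shaker. Next I'll measure them by colour and check one crop.

```bash
cat >> h.py <<'E'
def masks(im):
    h=cv2.cvtColor(im,cv2.COLOR_RGB2HSV)
    red=((h[...,0]<6)|(h[...,0]>174))&(h[...,1]>200)&(h[...,2]>120)
    yel=(h[...,0]>20)&(h[...,0]<32)&(h[...,1]>180)&(h[...,2]>150)
    return red.astype(np.uint8),yel.astype(np.uint8)
def tri(pa,pb):
    A=[]
    for n,p in(('top',pa),('scene',pb)):
        m=ctrl.camera_model(n);M=np.array(m['camera_matrix'])@np.linalg.inv(m['pose'])[:3]
        A+=[p[0]*M[2]-M[0],p[1]*M[2]-M[1]]
    v=np.linalg.svd(np.array(A))[2][-1];return v[:3]/v[3]
E
python3 - <<'E'
from h import *
rois={'top':(150,230,230,400),'scene':(120,210,240,390)}
c={}
for n in rois:
    im=grab(n);a,b,l,r=rois[n]
    for k,m in zip(('red','yel'),masks(im)):
        q=np.zeros_like(m);q[a:b,l:r]=m[a:b,l:r]
        N,L,S,C=cv2.connectedComponentsWithStats(q)
        for i in range(1,N):
            if S[i,4]>15: print(n,k,S[i],C[i].round(1))
        i=1+S[1:,4].argmax();c[n,k]=C[i]
        if k=='red':
            o=cv2.erode(q,np.ones((5,5)));ys,xs=np.nonzero(o);print('tab core',len(xs),xs.mean(),ys.mean());c[n,'tab']=(xs.mean(),ys.mean())
    if n=='top': t=cv2.resize(im[155:245,225:405],None,fx=4.4,fy=4.4,interpolation=2)
    else: cv2.imwrite('pics/c.png',np.hstack([t[:390],cv2.resize(im[130:280,230:380],(396,390))][:1])[:,:,::-1])
for k in('tab','yel'): print(k,tri(c['top',k],c['scene',k]))
for n in rois: print(n, np.array(ctrl.camera_model(n)['pose'])[:3,3])
E
```

```text
top red [250 174  58  15 346] [270.6 182.3]
tab core 80 257.225 181.35
top yel [359 167  18  30 459] [367.  181.6]Traceback (most recent call last):
  File "<stdin>", line 11, in <module>
ValueError: attempt to get argmax of an empty sequence
```

```bash
sed -i 's/>200)&(h\[...,2\]>120/>150)\&(h[...,2]>90/; s/>180)&(h\[...,2\]>150/>150)\&(h[...,2]>120/' h.py
python3 - <<'E'
from h import *
im=cv2.imread('pics/top1.png');cv2.imwrite('pics/c.png',cv2.resize(im[155:245,225:405],None,fx=4.4,fy=4.4,interpolation=2))
rois={'top':(150,230,230,400),'scene':(120,210,240,390)}
c={}
for n in rois:
    im=cv2.imread('pics/%s1.png'%n)[:,:,::-1].copy();a,b,l,r=rois[n]
    for k,m in zip(('red','yel'),masks(im)):
        q=np.zeros_like(m);q[a:b,l:r]=m[a:b,l:r]
        N,L,S,C=cv2.connectedComponentsWithStats(q)
        for i in range(1,N):
            if S[i,4]>15: print(n,k,S[i],C[i].round(1))
        if N<2: continue
        i=1+S[1:,4].argmax();c[n,k]=C[i]
        if k=='red':
            o=cv2.erode(q,np.ones((5,5)));ys,xs=np.nonzero(o);print('tab core',len(xs),xs.mean(),ys.mean());c[n,'tab']=(xs.mean(),ys.mean())
for k in('tab','yel'):
    try: print(k,tri(c['top',k],c['scene',k]))
    except Exception as e: print(e)
print('tab ray',ray('top',c['top','tab'],.246),'paddle',ray('top',c['top','yel'],.304))
# white base outline, top z=.05
h=cv2.cvtColor(cv2.imread('pics/top1.png'),cv2.COLOR_BGR2HSV)
m=((h[...,1]<25)&(h[...,2]>190)).astype(np.uint8);m[:160]=0;m[245:]=0;m[:,:270]=0;m[:,384:]=0
m=cv2.morphologyEx(m,cv2.MORPH_OPEN,np.ones((3,3)));ys,xs=np.nonzero(m)
w=np.array([ray('top',(x,y),.05)[:2] for x,y in zip(xs,ys)]).astype(np.float32)
rr=cv2.minAreaRect(w);print(rr);print(cv2.boxPoints(rr))
E
```

```text
top red [250 174  58  16 416] [271.8 182.3]
tab core 117 261.3247863247863 181.35042735042734
top yel [358 166  19  32 500] [367.  181.7]
scene red [318 179  58  19 258] [352.5 188.2]
tab core 35 366.34285714285716 191.62857142857143
scene yel [254 134  25  24 329] [265.7 145.3]
tab [0.59251686 0.09517113 0.24120989]
yel [ 0.56946582 -0.16072513  0.30180229]
tab ray [0.59222893 0.09046866 0.246     ] paddle [ 0.56852354 -0.15958406  0.304     ]Traceback (most recent call last):
  File "<stdin>", line 24, in <module>
  File "h.py", line 17, in ray
    P=np.array(ctrl.camera_model(n)['pose']);K=np.array(ctrl.camera_model(n)['camera_matrix'])
                                                        ~~~~~~~~~~~~~~~~~^^^
ValueError: time passes only in moves, steps and waits
```

View pics/c.png

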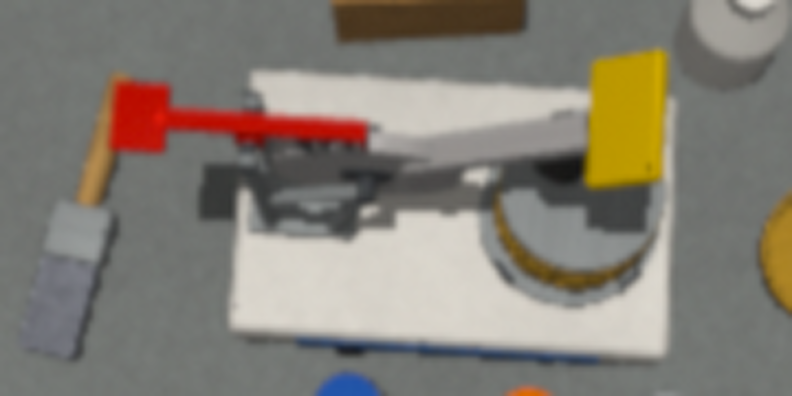

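The crop shows the red tab centred at crop (141,117), which is full-image (257.0,181.6). The yellow paddle is at (626,120), or (367.3,182.3), above the brass stack. Next: world positions and the shaker yaw from these.

```bash
python3 - <<'E'
from h import *
t=ray('top',(257.0,181.6),.246);p=ray('top',(367.2,182.1),.304)
print(t,p,ray('top',(257.0,181.6),.243))
d=(t-p)[:2];print('len',np.linalg.norm(d),'yaw', -np.arctan2(d[0],d[1]))
# base corners from crop
for c in((250,70),(230,333),(664,357),(672,97)): print(ray('top',(225+c[0]/4.4,155+c[1]/4.4),.05))
s=ctrl.read_state();M=R.from_quat(s['eef_rot']).as_matrix()
for n,z in(('tab',.30),): print('shift',n,(M.T@(np.array([t[0],t[1],z])-s['tcp_pos'])*1000).round(1))
E
```

```text
[0.59190938 0.10100648 0.246     ] [ 0.56753951 -0.16003989  0.304     ] [0.59272519 0.10146913 0.243     ]
len 0.2621814266561193 yaw -0.09308474621321514
[0.67579937 0.05787122 0.05      ]
[0.4978274  0.07266864 0.05      ]
[ 0.47372298 -0.20943007  0.05      ]
[ 0.64864328 -0.22506242  0.05      ]
shift tab [ 583.7 -509.1  -91.7]
```

Request:
{"op": "arm_command", "data": {
  "motion": [0,0,-50,0,0,0,-100,0,0,0,-150,0,0,0,-195,0,35,-30,-195,0,70,-60,-195,0,105,-90,-195,0,140,-120,-195,0],
  "gripper": 0
}}

```text
time_s: 1.7
tcp_pos: [0.3384, -0.4299, 0.4035]
eef_rot: [0.979, 0.201, 0.0, 0.0]
contact_force: [1.7, -0.4, -0.5]
grip_width: -0.0002
gripper_force: 0.0
```

Request:
{"op": "arm_command", "data": {
  "motion": [35,-30,0,0.1,70,-60,0,0.2,105,-90,0,0.3,140,-120,0,0.4,175,-150,0,0.5,210,-180,0,0.5,245,-210,0,0.5,280,-240,0,0.5]
}}

```text
time_s: 2.5
tcp_pos: [0.5008, -0.0989, 0.4037]
eef_rot: [0.999, -0.047, 0.0, 0.0]
contact_force: [0.2, -0.5, 0.4]
grip_width: -0.0001
gripper_force: 0.0
```

```bash
python3 - <<'E'
from h import *
st();s=ctrl.read_state();M=R.from_quat(s['eef_rot']).as_matrix()
print((M.T@(np.array([.592,.101,.30])-s['tcp_pos'])*1000).round(1))
E
```

```text
2.5 [ 0.5008 -0.0989  0.4037] [ 9.989e-01 -4.720e-02  4.000e-04  1.000e-04] F [ 0.2 -0.5  0.4] q [ 0.491  0.036 -0.396  1.425  0.014  1.682 -1.568] -0.00013143257433437586
[[ 0.996 -0.094  0.001]
 [-0.094 -0.996 -0.   ]
 [ 0.001  0.    -1.   ]]
[  71.9 -207.6  103.7]
```

Request:
{"op": "arm_command", "data": {
  "motion": [16,-46,0,0,32,-92,0,0,48,-138,0,0,64,-184,0,0,72,-208,0,0,72,-208,50,0,72,-208,100,0,72,-208,110,0]
}}

```text
time_s: 3.3
tcp_pos: [0.589, 0.0988, 0.2875]
eef_rot: [0.999, -0.047, -0.004, 0.001]
contact_force: [-0.9, -0.1, -0.7]
grip_width: 0.0001
gripper_force: 0.0
```

```bash
python3 - <<'E'
from h import *
st()
im=grab('wrist');im2=grab('scene');im3=grab('top')
a=cv2.resize(im,(400,250));b=cv2.resize(im2[120:260,230:454],(400,250));c=cv2.resize(im3[150:250,220:380],(400,250))
cv2.imwrite('pics/m1.png',np.vstack([np.hstack([a,b]),np.hstack([c,c])])[:,:,::-1])
E
```

```text
3.3 [0.589  0.0988 0.2875] [ 0.9989 -0.047  -0.0043  0.0011] F [-0.9 -0.1 -0.7] q [ 0.219  0.252 -0.564  1.441  0.133  1.495 -2.007] 7.740750597982587e-05
[[ 0.996 -0.094 -0.009]
 [-0.094 -0.996 -0.002]
 [-0.008  0.003 -1.   ]]
```

View pics/m1.png

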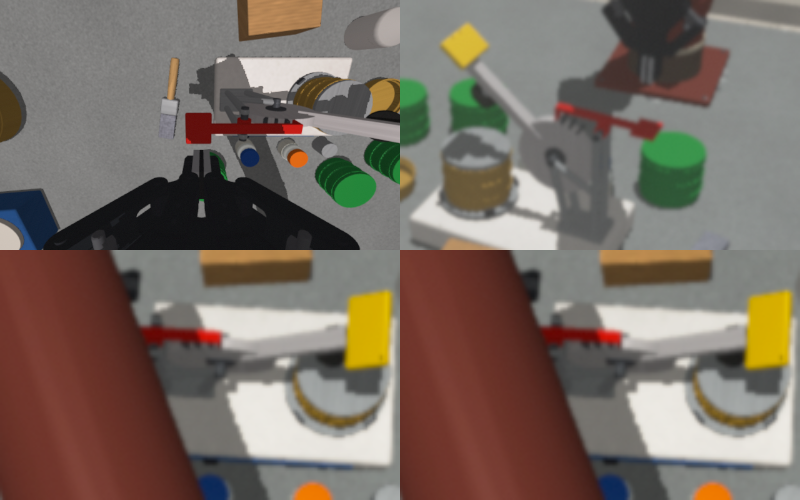

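The wrist view has the red tab at crop (199,128) and the shut fingertips just below it at (203,160). I'll cross-check the tab with the wrist calibration.

```bash
python3 - <<'E'
from h import *
im=grab('wrist');m=masks(im)[0]
q=cv2.erode(m,np.ones((21,21)));q[:,380:]=0;q[260:]=0
q=cv2.dilate(q,np.ones((21,21)))
ys,xs=np.nonzero(q);print(xs.min(),xs.max(),ys.min(),ys.max())
for r in range(ys.min()-2,ys.max()+3,8):
    w=np.nonzero(m[r,280:350])[0]
    if len(w): print(r,w.min()+280,w.max()+280,im[r,310])
print(ray('wrist',((xs.min()+xs.max())/2,(ys.min()+ys.max())/2),.246))
s=ctrl.read_state();T=np.array(s['tcp_pos']);print('tip px',proj('wrist',T+R.from_quat(s['eef_rot']).as_matrix()@[0,0,.014]))
st(); rec('wrist','tab',1)
E
```

```text
299 338 183 229
189 299 338 [97 14 11]
197 299 338 [97 13 10]
205 299 349 [97 15 11]
213 300 349 [98 15 12]
221 300 337 [97 13 10]
229 300 337 [152  23  18]
[0.5965107  0.10245558 0.246     ]
tip px [322.44884691 228.51400042]
3.5 [0.5926 0.0997 0.2962] [ 9.989e-01 -4.730e-02  1.600e-03 -4.000e-04] F [-0.1 -0.   0.6] q [ 0.219  0.248 -0.565  1.428  0.133  1.5   -2.006] 8.35123231717456e-05
[[ 0.996 -0.095  0.003]
 [-0.095 -0.996  0.001]
 [ 0.003 -0.001 -1.   ]]
wrist tab 0.63 [0.5907 0.0716 0.2522] [359. 212.]
```

Request:
{"op": "arm_command", "data": {
  "motion": [3,-2,10,0,3,-2,20,0,3,-2,28,0,3,-2,33,0,3,-2,37,0,3,-2,41,0,3,-2,45,0,3,-2,45,0]
}}

```text
time_s: 4.35
tcp_pos: [0.5946, 0.1013, 0.2478]
eef_rot: [0.999, -0.047, -0.0, 0.0]
contact_force: [-0.3, 0.2, -0.2]
grip_width: 0.0002
gripper_force: 0.0
```

Request:
{"op": "arm_command", "data": {
  "motion": [0,0,3,0,0,0,6,0,0,0,9,0,0,0,12,0]
}}

```text
time_s: 4.75
tcp_pos: [0.5948, 0.1014, 0.2361]
eef_rot: [0.999, -0.047, 0.0, -0.0]
contact_force: [-0.3, 0.4, 0.3]
grip_width: 0.0002
gripper_force: 0.0
```

```bash
python3 - <<'E'
from h import *
st()
im=grab('wrist');im2=grab('scene')
a=cv2.resize(im[100:300,200:440],(480,400));b=cv2.resize(im2[140:240,300:380],(320,400))
cv2.imwrite('pics/m2.png',np.hstack([a,b])[:,:,::-1])
E
```

```text
4.75 [0.5948 0.1014 0.2361] [ 0.9989 -0.0471  0.     -0.    ] F [-0.3  0.4  0.3] q [ 0.217  0.276 -0.563  1.519  0.148  1.39  -2.02 ] 0.0001645715158303407
[[ 0.996 -0.094  0.   ]
 [-0.094 -0.996  0.   ]
 [ 0.    -0.    -1.   ]]
```

View pics/m2.png

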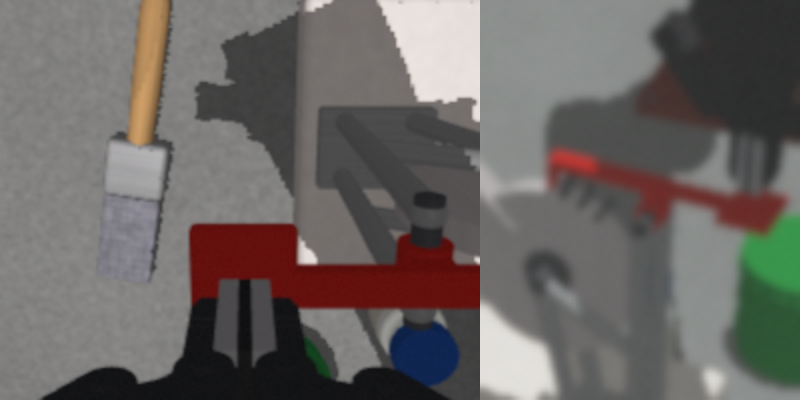

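```bash
python3 - <<'E'
from h import *
K=np.array(ctrl.camera_model('wrist')['camera_matrix']);P=np.array(ctrl.camera_model('wrist')['pose'])
print(K.round(1));print(P.round(3))
s=ctrl.read_state()
for dz in(.014,.005,-.005): print(dz,proj('wrist',np.array(s['tcp_pos'])-[0,0,dz]),proj('scene',np.array(s['tcp_pos'])-[0,0,dz]))
O=np.array([.595,.1015,0])
yh=np.array([.0936,.9956,0]);xh=np.array([.9956,-.0936,0])
for z in(.246,.224):
  for a,b in((-.02,-.016),(-.02,.016),(.02,.016),(.02,-.016)):
    w=O+xh*a+yh*b+[0,0,z];print(z,a,b,proj('wrist',w).round(1),proj('scene',w).round(1))
E
```

```text
[[289.3   0.  321.9]
 [  0.  289.3 198.2]
 [  0.    0.    1. ]]
[[-0.095 -0.948 -0.303  0.673]
 [-0.995  0.091  0.028  0.094]
 [ 0.001  0.305 -0.952  0.401]
 [ 0.     0.     0.     1.   ]]
0.014 [322.48909353 228.49867309] [366.74313121 199.6757928 ]
0.005 [322.53186972 234.14313827] [367.00035319 196.42159262]
-0.005 [322.58425626 241.05572164] [367.28900774 192.76972868]
0.246 -0.02 -0.016 [348.2 273.7] [363.9 185.1]
0.246 -0.02 0.016 [296.2 273.7] [377.1 188.3]
0.246 0.02 0.016 [294.2 212.9] [371.2 197.1]
0.246 0.02 -0.016 [350.  212.8] [357.7 193.7]
0.224 -0.02 -0.016 [345.4 256. ] [363.3 193. ]
0.224 -0.02 0.016 [298.9 256. ] [376.4 196.3]
0.224 0.02 0.016 [297.3 200.8] [370.5 205.2]
0.224 0.02 -0.016 [346.8 200.8] [357.2 201.7]
```

The tab outline matches an unpressed tab (z = 0.246), and the fingertips end above its middle at (322,240) with no force yet. I'll keep going down until contact.

Request:
{"op": "arm_command", "data": {
  "motion": [0,0,2,0,0,0,4,0,0,0,6,0,0,0,8,0,0,0,8,0]
}}

```text
time_s: 5.35
tcp_pos: [0.5946, 0.1013, 0.228]
eef_rot: [0.999, -0.047, -0.0, 0.0]
contact_force: [-0.3, -0.8, -1.1]
grip_width: 0.0003
gripper_force: 0.0
```

```bash
python3 - <<'E'
from h import *
st();print(ctrl.tip_reach)
im=grab('wrist');m=masks(im)[0];w=np.nonzero(m[220,250:380])[0];print(w.min()+250,w.max()+250)
print('rows at 300-310',[np.nonzero(m[150:,c])[0].min()+150 for c in(300,305,310)])
O=np.array([.595,.1015,0]);yh=np.array([.0936,.9956,0]);xh=np.array([.9956,-.0936,0])
for z in(.246,.235,.224): print(z,proj('wrist',O+xh*.02+yh*.016+[0,0,z]))
E
```

```text
5.35 [0.5946 0.1013 0.228 ] [ 9.989e-01 -4.710e-02 -2.000e-04  0.000e+00] F [-0.3 -0.8 -1.1] q [ 0.217  0.28  -0.562  1.531  0.151  1.375 -2.022] 0.00032503122839132206
[[ 0.996 -0.094 -0.   ]
 [-0.094 -0.996 -0.   ]
 [-0.     0.    -1.   ]]
0.014
294 348
rows at 300-310 [np.int64(218), np.int64(218), np.int64(218)]
0.246 [293.11379846 217.97773751]
0.235 [294.87822645 211.02714533]
0.224 [296.43680139 204.88746782]
```

```bash
python3 - <<'E'
from h import *
im=grab('wrist','w3.png');im2=grab('scene')
a=cv2.resize(im[190:300,266:376],(440,440),interpolation=2);b=cv2.resize(im2[160:220,325:385],(360,360),interpolation=2)
a=cv2.convertScaleAbs(a,alpha=1.8,beta=20);b=cv2.convertScaleAbs(b,alpha=1.6,beta=10)
b=np.vstack([b,np.zeros((80,360,3),np.uint8)])
cv2.imwrite('pics/m3.png',np.hstack([a,b])[:,:,::-1])
E
```

```text
(no output)
```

View pics/m3.png

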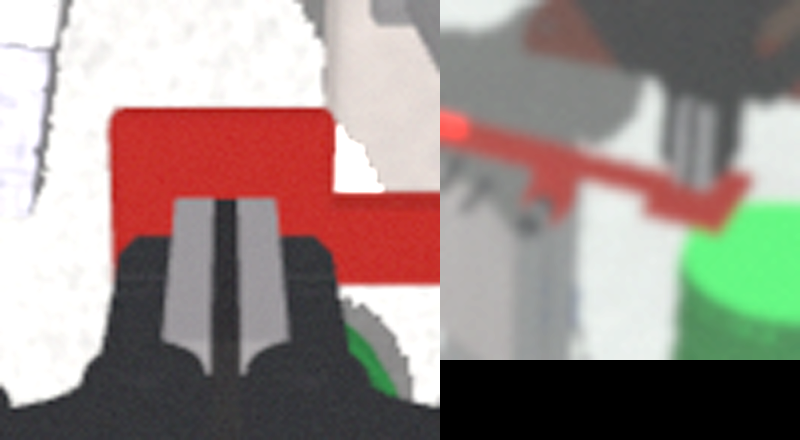

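The scene view shows the fingertips over the middle of the tab and the tab still level. I'll continue gently.

Request:
{"op": "arm_command", "data": {
  "motion": [0,0,2,0,0,0,4,0,0,0,6,0,0,0,8,0]
}}

```text
time_s: 5.9
tcp_pos: [0.5949, 0.1021, 0.2206]
eef_rot: [0.999, -0.047, 0.0, -0.0]
contact_force: [0.1, 3.2, 3.8]
grip_width: 0.0002
gripper_force: 1.9
```

```bash
cat > t.py <<'E'
from h import *
st()
im=grab('wrist');m=masks(im)[0];print('tab cols',[ (np.nonzero(m[r,250:335])[0].min()+250) for r in(225,230)],'toprow',np.nonzero(m[150:,305])[0].min()+150)
O=np.array([.595,.1015,0]);yh=np.array([.0936,.9956,0]);xh=np.array([.9956,-.0936,0])
for z in(.246,.235,.224): print(z,proj('wrist',O+xh*.02+yh*.016+[0,0,z]))
E
python3 t.py
```

```text
5.9 [0.5949 0.1021 0.2206] [ 9.989e-01 -4.680e-02  3.000e-04 -5.000e-04] F [0.1 3.2 3.8] q [ 0.217  0.283 -0.563  1.542  0.152  1.36  -2.024] 0.00023254586381036383
[[ 0.996 -0.094  0.001]
 [-0.094 -0.996  0.001]
 [ 0.001 -0.001 -1.   ]]
tab cols [np.int64(293), np.int64(293)] toprow 220
0.246 [293.47003471 223.55912503]
0.235 [295.31498025 215.94086209]
0.224 [296.9353607  209.24988723]
```

Contact now: 3.8 N up, and the tab is sinking.

Request:
{"op": "arm_command", "data": {
  "motion": [0,0,3,0,0,0,6,0,0,0,9,0,0,0,12,0,0,0,14,0,0,0,14,0]
}}

```text
time_s: 6.55
tcp_pos: [0.5948, 0.1022, 0.2059]
eef_rot: [0.999, -0.047, 0.0, -0.0]
contact_force: [0.1, 3.9, 3.0]
grip_width: -0.0001
gripper_force: 1.9
```

```bash
python3 t.py
```

```text
6.55 [0.5948 0.1022 0.2059] [ 9.989e-01 -4.670e-02  0.000e+00 -5.000e-04] F [0.1 3.9 3. ] q [ 0.216  0.291 -0.562  1.563  0.157  1.333 -2.028] -9.611822715047053e-05
[[ 0.996 -0.093  0.   ]
 [-0.093 -0.996  0.001]
 [ 0.    -0.001 -1.   ]]
tab cols [np.int64(292), np.int64(292)] toprow 217
0.246 [289.78389094 235.15871149]
0.235 [292.04722313 226.00206156]
0.224 [294.01129306 218.05612199]
```

Request:
{"op": "arm_command", "data": {
  "motion": [0,0,2,0,0,0,4,0,0,0,5,0,0,0,5,0]
}}

```text
time_s: 7.0
tcp_pos: [0.5952, 0.1019, 0.2037]
eef_rot: [0.999, -0.047, 0.001, -0.0]
contact_force: [-5.4, 3.9, 19.9]
grip_width: -0.0
gripper_force: 9.5
```

The stop is reached (20 N at TCP z 0.204). I'll retreat upward and check.

Request:
{"op": "arm_command", "data": {
  "motion": [0,0,-10,0,0,0,-50,0,0,0,-100,0,0,0,-150,0,0,45,-170,0,0,90,-170,0,0,90,-170,0]
}}

```text
time_s: 7.7
tcp_pos: [0.5863, 0.0026, 0.3713]
eef_rot: [0.999, -0.053, -0.0, 0.002]
contact_force: [0.6, 0.4, -0.7]
grip_width: -0.0002
gripper_force: 0.0
```

```bash
python3 - <<'E'
from h import *
st()
im=grab('wrist');im2=grab('scene')
n,L,S,C=cv2.connectedComponentsWithStats(masks(im)[1]);print([(S[i].tolist(),C[i].round(1).tolist(),ray('wrist',C[i],.304).round(4).tolist()) for i in range(1,n) if S[i,4]>300])
a=cv2.resize(im,(400,250));b=cv2.resize(im2[120:260,230:454],(400,250))
cv2.imwrite('pics/m4.png',np.hstack([a,b])[:,:,::-1])
E
```

```text
7.7 [0.5863 0.0026 0.3713] [ 9.986e-01 -5.280e-02 -1.000e-04  2.400e-03] F [ 0.6  0.4 -0.7] q [ 0.333  0.209 -0.51   1.316  0.106  1.644 -1.836] -0.00016972647096946528
[[ 0.994 -0.106 -0.   ]
 [-0.106 -0.994 -0.005]
 [ 0.     0.005 -1.   ]]
[([479, 159, 75, 87, 4953], [514.9, 199.7], [0.5729, -0.1534, 0.304])]
```

View pics/m4.png

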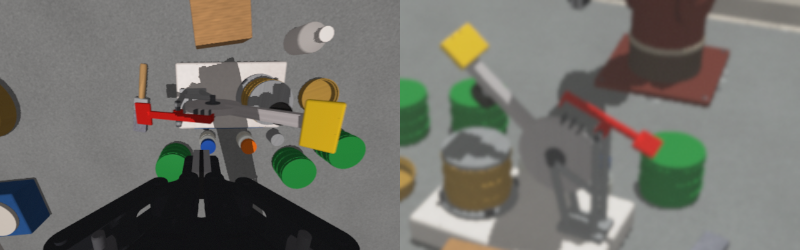

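The scene crop shows the red tab tilted down and staying down, with the clamp arm still up and the paddle at crop (465,45). Now over the paddle.

Request:
{"op": "arm_command", "data": {
  "motion": [0,45,0,0,0,90,0,0,0,135,0,0,0,162,0,0,0,162,0,0,0,162,40,0,0,162,60,0,0,162,60,0]
}}

```text
time_s: 8.6
tcp_pos: [0.5697, -0.1478, 0.3077]
eef_rot: [0.999, -0.046, -0.003, -0.001]
contact_force: [0.4, -0.2, -0.4]
grip_width: 0.0002
gripper_force: 0.0
```

```bash
python3 - <<'E'
from h import *
st()
im=grab('wrist');im2=grab('scene')
a=cv2.resize(im[100:300,160:480],(480,300));b=cv2.resize(im2[110:210,230:330],(300,300))
cv2.imwrite('pics/m5.png',np.hstack([a,b])[:,:,::-1])
E
```

```text
8.6 [ 0.5697 -0.1478  0.3077] [ 9.989e-01 -4.620e-02 -3.100e-03 -7.000e-04] F [ 0.4 -0.2 -0.4] q [ 0.529  0.209 -0.42   1.435  0.084  1.522 -1.55 ] 0.00021180004622017612
[[ 0.996 -0.092 -0.006]
 [-0.092 -0.996  0.002]
 [-0.006 -0.001 -1.   ]]
```

View pics/m5.png

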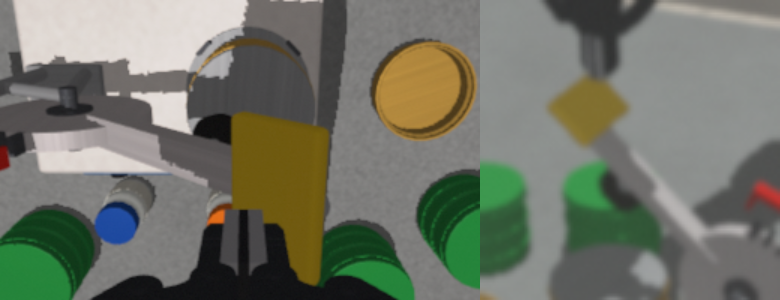

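The wrist view has the fingers at crop x = 245 while the paddle spans 235 to 325, so they are about 13 mm too close to the hinge. I'll shift out, then go down to contact.

Request:
{"op": "arm_command", "data": {
  "motion": [0,6,-3,0,0,13,-3,0,0,13,3,0,0,13,8,0,0,13,13,0,0,13,17,0,0,13,17,0]
}}

```text
time_s: 9.4
tcp_pos: [0.5695, -0.1622, 0.2934]
eef_rot: [0.999, -0.047, -0.001, -0.0]
contact_force: [0.4, 0.2, 0.6]
grip_width: -0.0004
gripper_force: 0.0
```

Now the first part of the arc, slowly.

Request:
{"op": "arm_command", "data": {
  "motion": [0,1,4,0,0,3,8,0,0,6,12,0,0,9,16,0,0,12,20,0,0,12,20,0]
}}

```text
time_s: 10.0
tcp_pos: [0.5683, -0.1751, 0.2734]
eef_rot: [0.999, -0.048, -0.001, -0.0]
contact_force: [-0.6, -0.2, -0.4]
grip_width: -0.0001
gripper_force: 0.0
```

```bash
cat > p.py <<'E'
from h import *
for n in('scene','top','wrist'):
    m=masks(grab(n))[1]
    if n=='scene': m[:100]=0;m[260:]=0;m[:,:225]=0;m[:,350:]=0
    if n=='top': m[:150]=0;m[240:]=0;m[:,:335]=0;m[:,400:]=0
    N,L,S,C=cv2.connectedComponentsWithStats(m)
    if N>1: i=1+S[1:,4].argmax();print(n,S[i],C[i].round(1))
s=ctrl.read_state();T=np.array(s['tcp_pos']);print(T,'F',s['contact_force'])
print('tip in wrist',proj('wrist',T+[0,0,.02]),'scene',proj('scene',T+[0,0,.02]))
O=np.array([.595,.1015,0]);yh=np.array([.0936,.9956,0])
H=O-.125*yh
for q in(0,.05,.1,.2,.3,.4,.5,.6,.7,.75):
    f=.842-q;w=H-yh*.196*np.cos(f);w[2]=.165+.196*np.sin(f);print(q,w.round(3),proj('scene',w).round(1),proj('top',w).round(1),proj('wrist',w).round(1))
E
python3 p.py
```

```text
scene [250 145  23  16 187] [261.1 152.3]
top [341 210   2   3   3] [341.3 211. ]
wrist [431 135   1   1   1] [431. 135.]
[ 0.56837454 -0.17430378  0.27381142] F [ 0.86707123 -0.08039654  1.29371292]
tip in wrist [322.66940053 252.96355411] scene [261.33079071 147.22709144]
0 [ 0.571 -0.153  0.311] [268.5 142.7] [364.4 179.9] [280.1 268.5]
0.05 [ 0.57  -0.16   0.305] [266.1 144.6] [367.1 180.8] [295.4 261.7]
0.1 [ 0.57  -0.167  0.297] [263.8 146.7] [369.7 181.8] [308.8 255.1]
0.2 [ 0.569 -0.179  0.282] [259.8 151.1] [374.3 183.8] [330.8 242.7]
0.3 [ 0.568 -0.19   0.266] [256.4 156. ] [378.  185.8] [346.8 231.4]
0.4 [ 0.567 -0.199  0.249] [253.7 161.3] [380.8 187.8] [357.8 221.3]
0.5 [ 0.566 -0.207  0.231] [251.7 166.9] [382.7 189.8] [364.7 212.3]
0.6 [ 0.565 -0.212  0.212] [250.3 172.7] [383.8 191.7] [368.3 204.4]
0.7 [ 0.565 -0.216  0.193] [249.6 178.8] [384.1 193.6] [369.2 197.4]
0.75 [ 0.565 -0.217  0.183] [249.5 181.9] [383.9 194.5] [368.8 194.2]
```

The arm is following (q about 0.15), so continue along the arc.

Request:
{"op": "arm_command", "data": {
  "motion": [0,4,6,0,0,8,12,0,0,11,18,0,0,15,24,0,0,18,30,0,0,21,36,0,0,24,41,0,0,24,41,0]
}}

```text
time_s: 10.95
tcp_pos: [0.5659, -0.1985, 0.2321]
eef_rot: [0.999, -0.047, -0.001, -0.0]
contact_force: [-0.0, 0.3, 0.5]
grip_width: 0.0
gripper_force: 0.0
```

```bash
python3 p.py | head -5
```

```text
scene [242 157  24  15 171] [253.7 164. ]
top [341 210   2   3   3] [341.3 211. ]
[ 0.56621448 -0.19793961  0.23293678] F [ 0.67789463 -0.14559766  0.37681363]
tip in wrist [322.6482113  252.94108542] scene [254.15166258 159.84235222]
0 [ 0.571 -0.153  0.311] [268.5 142.7] [364.4 179.9] [200.8 327.9]
```

Request:
{"op": "arm_command", "data": {
  "motion": [0,3,6,0,0,6,12,0,0,9,18,0,0,11,24,0,0,13,30,0,0,15,36,0,0,16,41,0,0,17,45,0]
}}

```text
time_s: 11.9
tcp_pos: [0.5648, -0.2156, 0.1879]
eef_rot: [0.999, -0.047, -0.0, 0.0]
contact_force: [0.5, 1.3, 1.7]
grip_width: -0.0001
gripper_force: 1.2
```

```bash
python3 p.py | head -5
```

```text
scene [238 170  26  14 171] [250.3 176.8]
top [340 209   2   2   2] [340.5 209.5]
wrist [276 193   5   9  36] [278.2 196.8]
[ 0.56438043 -0.21573723  0.18783777] F [ 0.19614876  0.06085609 -0.91029187]
tip in wrist [322.68852711 252.94688366] scene [249.45423076 173.67360942]
```

Request:
{"op": "arm_command", "data": {
  "motion": [0,0,4,0,0,1,8,0,0,1,12,0,0,2,15,0,0,2,18,0,0,2,20,0,0,2,22,0,0,2,22,0]
}}

```text
time_s: 12.85
tcp_pos: [0.5645, -0.217, 0.1659]
eef_rot: [0.999, -0.047, -0.0, -0.0]
contact_force: [-0.6, 0.1, -0.3]
grip_width: 0.0001
gripper_force: 0.0
```

Request:
{"op": "arm_command", "data": {
  "motion": [0,0,1,0,0,0,2,0,0,0,3,0,0,0,3,0]
}}

```text
time_s: 13.25
tcp_pos: [0.5646, -0.2171, 0.1631]
eef_rot: [0.999, -0.047, -0.0, -0.0]
contact_force: [-0.5, 0.3, 0.7]
grip_width: 0.0002
gripper_force: 0.3
```

Request:
{"op": "arm_command", "data": {
  "motion": [0,0,1,0,0,0,2,0,0,0,3,0,0,0,3,0]
}}

```text
time_s: 13.65
tcp_pos: [0.5647, -0.2171, 0.1602]
eef_rot: [0.999, -0.047, 0.0, -0.0]
contact_force: [-0.1, -0.6, 1.2]
grip_width: 0.0
gripper_force: 0.6
```

```bash
python3 p.py | head -5
```

```text
scene [238 178  25  13 143] [249.6 185.2]
top [340 209   2   3   3] [340.7 210. ]
[ 0.56478179 -0.21701644  0.1602407 ] F [ 0.02040965 -1.06385968  1.00758917]
tip in wrist [322.60807726 252.9223384 ] scene [249.73577047 182.7549525 ]
0 [ 0.571 -0.153  0.311] [268.5 142.7] [364.4 179.9] [-166.4  736.1]
```

Request:
{"op": "arm_command", "data": {
  "motion": [0,0,1,0,0,0,2,0,0,0,2,0]
}}

```text
time_s: 14.1
tcp_pos: [0.5649, -0.2171, 0.1601]
eef_rot: [0.999, -0.047, 0.0, 0.0]
contact_force: [-6.3, 2.2, 14.5]
grip_width: -0.0002
gripper_force: 7.1
```

Request:
{"op": "arm_command", "data": {
  "motion": [0,0,1,0,0,0,2,0,0,0,2,0]
}}

```text
time_s: 14.4
tcp_pos: [0.5649, -0.2171, 0.1599]
eef_rot: [0.999, -0.047, 0.001, 0.001]
contact_force: [-13.1, 3.8, 26.3]
grip_width: 0.0001
gripper_force: 13.8
```

The arm is on its stop (26 N at constant height), with the pad on the lid. I'll retreat straight up and check.

Request:
{"op": "arm_command", "data": {
  "motion": [0,0,-4,0,0,0,-10,0,0,0,-50,0,0,0,-100,0,0,0,-150,0,0,50,-170,0,0,100,-170,0,0,100,-170,0]
}}

```text
time_s: 15.2
tcp_pos: [0.5528, -0.3246, 0.3259]
eef_rot: [0.999, -0.052, -0.001, 0.002]
contact_force: [-1.0, 0.1, -1.2]
grip_width: -0.0
gripper_force: 0.0
```

```bash
python3 p.py; python3 - <<'E'
from h import *
im=grab('wrist');im2=grab('scene')
a=cv2.resize(im,(400,250));b=cv2.resize(im2[120:260,230:454],(400,250))
cv2.imwrite('pics/m6.png',np.hstack([a,b])[:,:,::-1])
E
```

```text
scene [236 176  28  16 284] [249.7 183.3]
top [374 182  18  28 448] [382.9 195.7]
wrist [ 206  148   46   62 2449] [229.2 178.6]
[ 0.55527414 -0.31639312  0.32549049] F [-0.32642569  1.58835961 -0.88096872]
tip in wrist [322.57787517 252.91584497] scene [210.67193132 117.10154147]
0 [ 0.571 -0.153  0.311] [268.5 142.7] [364.4 179.9] [ 79.4 228. ]
0.05 [ 0.57  -0.16   0.305] [266.1 144.6] [367.1 180.8] [ 97.3 224.1]
0.1 [ 0.57  -0.167  0.297] [263.8 146.7] [369.7 181.8] [114.  220.3]
0.2 [ 0.569 -0.179  0.282] [259.8 151.1] [374.3 183.8] [143.6 212.9]
0.3 [ 0.568 -0.19   0.266] [256.4 156. ] [378.  185.8] [168.4 205.9]
0.4 [ 0.567 -0.199  0.249] [253.7 161.3] [380.8 187.8] [188.9 199.4]
0.5 [ 0.566 -0.207  0.231] [251.7 166.9] [382.7 189.8] [205.3 193.4]
0.6 [ 0.565 -0.212  0.212] [250.3 172.7] [383.8 191.7] [218.1 188. ]
0.7 [ 0.565 -0.216  0.193] [249.6 178.8] [384.1 193.6] [227.8 183.1]
0.75 [ 0.565 -0.217  0.183] [249.5 181.9] [383.9 194.5] [231.6 180.8]
```

View pics/m6.png

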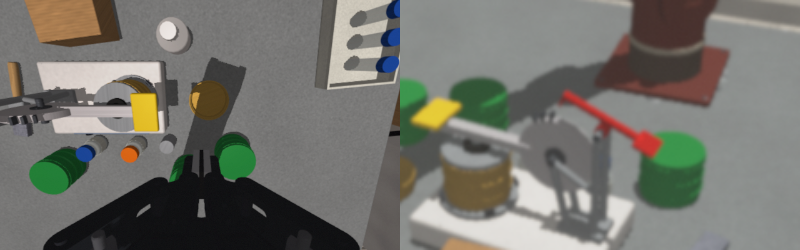

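The arm is level with the pad on the lid: the paddle is at scene (249.7,183.3), against (249.5,181.9) predicted for 0.75. The stack is seated, the bystanders are untouched, and the gripper is clear.

```bash
python3 -c "from bench import ctrl; print(ctrl.job_done())"
```

```text
the job is handed in; nothing more can be done
None
```

I pressed the pawl to its stop, pushed the clamp arm down until its pad rested on the lid (26 N at most), backed the gripper clear and handed the job in at about 15 s; no verdict came back.

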